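# Hand the seasoning row over to the cook opposite

### The job

The four seasonings stand in the steel prep tray in their order of use, the first to be used nearest to us; the cook across the island is taking over. Move them all into the wooden caddy, one to a bay, in reverse order along the row: the one nearest to us in the tray goes into the caddy bay farthest from us, and so on, so the one farthest away ends nearest to us. Set each down upright on the floor of its bay without dropping it, and knock none over.

Things in the scene. Friction and masses are not known exactly. Their poses are not given: they have to be found in the camera images.
- cinnamon_jar: round spice jar, white body with a brown picture label and a dark brown screw lid; 44 mm diameter, 96 mm tall, about 110 g. Lid fixed, sides straight. Origin: centre of its underside; z up along its axis
- herb_jar: round spice jar, clear body with a green leaf on its label and a white and blue lid; 47 mm diameter, 98 mm tall, about 110 g. Lid fixed, sides straight. Origin: centre of its underside; z up along its axis
- sugar_shaker: round plain stainless steel shaker with a low dome lid pierced with small holes, no label; 42 mm diameter, straight sides from 0 to 70 mm height, 86 mm tall, about 120 g. Lid fixed. Origin: centre of its underside; z up along its axis
- pepper_mill: round dark brown wooden pepper mill with a thin aluminium band at 56 to 60 mm height and a small steel knob on top; 45 mm diameter with straight sides from 0 to 78 mm height (41 mm at the band), then a dome, 104 mm tall over the knob, about 150 g. Origin: centre of its underside; z up along its axis
- cup_a: square white cup, 68x72 mm, seated (does not move) in one of the four places, 72 mm apart, of the steel prep tray, which place varies; the cinnamon jar stands in it at the start. Origin: centre of its underside, 5 mm above the worktop; floor 2.5 mm, rim 24 mm above the origin, walls 2.5 mm. x axis: along the tray's row, away from the robot within 0.3 rad
- cup_b: square white cup, 68x72 mm, seated (does not move) in one of the four places, 72 mm apart, of the steel prep tray, which place varies; the herb jar stands in it at the start. Origin: centre of its underside, 5 mm above the worktop; floor 2.5 mm, rim 24 mm above the origin, walls 2.5 mm. x axis: along the tray's row, away from the robot within 0.3 rad
- cup_c: square white cup, 68x72 mm, seated (does not move) in one of the four places, 72 mm apart, of the steel prep tray, which place varies; the sugar shaker stands in it at the start. Origin: centre of its underside, 5 mm above the worktop; floor 2.5 mm, rim 24 mm above the origin, walls 2.5 mm. x axis: along the tray's row, away from the robot within 0.3 rad
- cup_d: square white cup, 68x72 mm, seated (does not move) in one of the four places, 72 mm apart, of the steel prep tray, which place varies; the pepper mill stands in it at the start. Origin: centre of its underside, 5 mm above the worktop; floor 2.5 mm, rim 24 mm above the origin, walls 2.5 mm. x axis: along the tray's row, away from the robot within 0.3 rad
- caddy: fixed wooden caddy, 301x82 mm, beside the tray, left or right of it. Side walls 26 mm high, end boards 42 mm; four bays, each 67 mm along the row, 70 mm across, floor 8 mm above the worktop, dividers 5 mm thick, 21 mm high. Origin: under its centre, worktop level. x axis: along the row, away from the robot within 0.3 rad; bay centres at x = -108 (nearest the robot), -36, 36, 108 mm, y = 0
Things that resemble listed ones, but are neither listed nor needed, are in the scene too. Leave any yellow look-alike of the pepper_mill alone.

How it is judged (in metres and radians):
At the end, for the whole second after the job is handed in: Each seasoning stands at rest in its own caddy bay: axis within 20 mm of the bay centre along and across the row, underside within 4 mm of the floor, upright within 0.1 rad; from nearest to farthest bay they follow the reverse of their order in the tray at the start ((x of cinnamon_jar in the frame of caddy between -0.128 and -0.088 m or x of cinnamon_jar in the frame of caddy between -0.056 and -0.016 m or x of cinnamon_jar in the frame of caddy between 0.016 and 0.056 m or x of cinnamon_jar in the frame of caddy between 0.088 and 0.128 m) and y of cinnamon_jar in the frame of caddy between -0.02 and 0.02 m and z of cinnamon_jar in the frame of caddy between 0.004 and 0.012 m and angle between each of cinnamon_jar, herb_jar, sugar_shaker, pepper_mill's own z axis and vertical below 0.1 rad and linear speed of each of cinnamon_jar, herb_jar, sugar_shaker, pepper_mill below 0.02 m/s and angular speed of each of cinnamon_jar, herb_jar, sugar_shaker, pepper_mill below 0.2 rad/s and (x of herb_jar in the frame of caddy between -0.128 and -0.088 m or x of herb_jar in the frame of caddy between -0.056 and -0.016 m or x of herb_jar in the frame of caddy between 0.016 and 0.056 m or x of herb_jar in the frame of caddy between 0.088 and 0.128 m) and y of herb_jar in the frame of caddy between -0.02 and 0.02 m and z of herb_jar in the frame of caddy between 0.004 and 0.012 m and (x of sugar_shaker in the frame of caddy between -0.128 and -0.088 m or x of sugar_shaker in the frame of caddy between -0.056 and -0.016 m or x of sugar_shaker in the frame of caddy between 0.016 and 0.056 m or x of sugar_shaker in the frame of caddy between 0.088 and 0.128 m) and y of sugar_shaker in the frame of caddy between -0.02 and 0.02 m and z of sugar_shaker in the frame of caddy between 0.004 and 0.012 m and (x of pepper_mill in the frame of caddy between -0.128 and -0.088 m or x of pepper_mill in the frame of caddy between -0.056 and -0.016 m or x of pepper_mill in the frame of caddy between 0.016 and 0.056 m or x of pepper_mill in the frame of caddy between 0.088 and 0.128 m) and y of pepper_mill in the frame of caddy between -0.02 and 0.02 m and z of pepper_mill in the frame of caddy between 0.004 and 0.012 m and ((x of cup_b in the frame of cup_a above 0.03 m and ((x of herb_jar in the frame of caddy below -0.072 m and x of cinnamon_jar in the frame of caddy above -0.072 m) or (x of herb_jar in the frame of caddy below 0 m and x of cinnamon_jar in the frame of caddy above 0 m) or (x of herb_jar in the frame of caddy below 0.072 m and x of cinnamon_jar in the frame of caddy above 0.072 m))) or (x of cup_b in the frame of cup_a below -0.03 m and ((x of cinnamon_jar in the frame of caddy below -0.072 m and x of herb_jar in the frame of caddy above -0.072 m) or (x of cinnamon_jar in the frame of caddy below 0 m and x of herb_jar in the frame of caddy above 0 m) or (x of cinnamon_jar in the frame of caddy below 0.072 m and x of herb_jar in the frame of caddy above 0.072 m)))) and ((x of cup_c in the frame of cup_a above 0.03 m and ((x of sugar_shaker in the frame of caddy below -0.072 m and x of cinnamon_jar in the frame of caddy above -0.072 m) or (x of sugar_shaker in the frame of caddy below 0 m and x of cinnamon_jar in the frame of caddy above 0 m) or (x of sugar_shaker in the frame of caddy below 0.072 m and x of cinnamon_jar in the frame of caddy above 0.072 m))) or (x of cup_c in the frame of cup_a below -0.03 m and ((x of cinnamon_jar in the frame of caddy below -0.072 m and x of sugar_shaker in the frame of caddy above -0.072 m) or (x of cinnamon_jar in the frame of caddy below 0 m and x of sugar_shaker in the frame of caddy above 0 m) or (x of cinnamon_jar in the frame of caddy below 0.072 m and x of sugar_shaker in the frame of caddy above 0.072 m)))) and ((x of cup_d in the frame of cup_a above 0.03 m and ((x of pepper_mill in the frame of caddy below -0.072 m and x of cinnamon_jar in the frame of caddy above -0.072 m) or (x of pepper_mill in the frame of caddy below 0 m and x of cinnamon_jar in the frame of caddy above 0 m) or (x of pepper_mill in the frame of caddy below 0.072 m and x of cinnamon_jar in the frame of caddy above 0.072 m))) or (x of cup_d in the frame of cup_a below -0.03 m and ((x of cinnamon_jar in the frame of caddy below -0.072 m and x of pepper_mill in the frame of caddy above -0.072 m) or (x of cinnamon_jar in the frame of caddy below 0 m and x of pepper_mill in the frame of caddy above 0 m) or (x of cinnamon_jar in the frame of caddy below 0.072 m and x of pepper_mill in the frame of caddy above 0.072 m)))) and ((x of cup_c in the frame of cup_b above 0.03 m and ((x of sugar_shaker in the frame of caddy below -0.072 m and x of herb_jar in the frame of caddy above -0.072 m) or (x of sugar_shaker in the frame of caddy below 0 m and x of herb_jar in the frame of caddy above 0 m) or (x of sugar_shaker in the frame of caddy below 0.072 m and x of herb_jar in the frame of caddy above 0.072 m))) or (x of cup_c in the frame of cup_b below -0.03 m and ((x of herb_jar in the frame of caddy below -0.072 m and x of sugar_shaker in the frame of caddy above -0.072 m) or (x of herb_jar in the frame of caddy below 0 m and x of sugar_shaker in the frame of caddy above 0 m) or (x of herb_jar in the frame of caddy below 0.072 m and x of sugar_shaker in the frame of caddy above 0.072 m)))) and ((x of cup_d in the frame of cup_b above 0.03 m and ((x of pepper_mill in the frame of caddy below -0.072 m and x of herb_jar in the frame of caddy above -0.072 m) or (x of pepper_mill in the frame of caddy below 0 m and x of herb_jar in the frame of caddy above 0 m) or (x of pepper_mill in the frame of caddy below 0.072 m and x of herb_jar in the frame of caddy above 0.072 m))) or (x of cup_d in the frame of cup_b below -0.03 m and ((x of herb_jar in the frame of caddy below -0.072 m and x of pepper_mill in the frame of caddy above -0.072 m) or (x of herb_jar in the frame of caddy below 0 m and x of pepper_mill in the frame of caddy above 0 m) or (x of herb_jar in the frame of caddy below 0.072 m and x of pepper_mill in the frame of caddy above 0.072 m)))) and ((x of cup_d in the frame of cup_c above 0.03 m and ((x of pepper_mill in the frame of caddy below -0.072 m and x of sugar_shaker in the frame of caddy above -0.072 m) or (x of pepper_mill in the frame of caddy below 0 m and x of sugar_shaker in the frame of caddy above 0 m) or (x of pepper_mill in the frame of caddy below 0.072 m and x of sugar_shaker in the frame of caddy above 0.072 m))) or (x of cup_d in the frame of cup_c below -0.03 m and ((x of sugar_shaker in the frame of caddy below -0.072 m and x of pepper_mill in the frame of caddy above -0.072 m) or (x of sugar_shaker in the frame of caddy below 0 m and x of pepper_mill in the frame of caddy above 0 m) or (x of sugar_shaker in the frame of caddy below 0.072 m and x of pepper_mill in the frame of caddy above 0.072 m))))); the robot touches nothing.
It fails at once if a seasoning is knocked over (tilted more than 0.6 rad) (angle between any of cinnamon_jar, herb_jar, sugar_shaker, pepper_mill's own z axis and vertical above 0.6 rad).
It fails at once if a seasoning is dropped into the caddy (reaches its bay faster than 0.65 m/s, a fall of 25 mm or more) ((x of cinnamon_jar in the frame of caddy between -0.145 and 0.145 m and y of cinnamon_jar in the frame of caddy between -0.04 and 0.04 m and z of cinnamon_jar in the frame of caddy below 0.02 m and linear speed of cinnamon_jar above 0.65 m/s) or (x of herb_jar in the frame of caddy between -0.145 and 0.145 m and y of herb_jar in the frame of caddy between -0.04 and 0.04 m and z of herb_jar in the frame of caddy below 0.02 m and linear speed of herb_jar above 0.65 m/s) or (x of sugar_shaker in the frame of caddy between -0.145 and 0.145 m and y of sugar_shaker in the frame of caddy between -0.04 and 0.04 m and z of sugar_shaker in the frame of caddy below 0.02 m and linear speed of sugar_shaker above 0.65 m/s) or (x of pepper_mill in the frame of caddy between -0.145 and 0.145 m and y of pepper_mill in the frame of caddy between -0.04 and 0.04 m and z of pepper_mill in the frame of caddy below 0.02 m and linear speed of pepper_mill above 0.65 m/s)).
It also fails if it takes over 99 s, if anything falls off the work surface, if the arm or the gripper's body presses on something with over 40 N, if the wrist force passes 120 N, or if a joint passes its speed limit or range.

### The arm

A 6-joint arm with a two-finger parallel gripper is mounted at the origin on a cart in front of the work surface, level with it; the furniture and walls round the work are solid. World frame = base frame: x ahead of the robot, y to its left, z up, the work surface at z = 0. Lengths are in m, angles in degrees, forces in N, time in s.
With the tool pointing down it reaches from about 0.25 to 0.725 m from the base axis. Payload 9.7 kg.
Tool frame: the origin (TCP) lies at the very end of the fingers, on their centre line; the grasp point (between the pads) lies grasp_offset behind it (grasp_offset is the distance from the TCP to the grasp point, in m); z points along the fingers, y is the line along which they close (so a half turn about z gives the same grasp; the last joint's range is limited). The gripper opens to 85 mm and grips with 20 to 120 N. Pads are 22 mm wide; open, the fingers measure 114 mm over their backs; the gripper's body (76 mm by 85 mm) begins 54 mm behind the grasp point. The pads swing forward as they close: fully open they stand 13 mm farther back than shut.
Start: joints at [72.078, 4.979, 10.078, 95.1, 0, 90], TCP at [0.169, 0.523, 0.231] pointing down, gripper open.
Joint ranges: [-179.16, 179.16], [-48.56, 103.87], [-65.8, 70.77], [-126.05, 130.52], [-82.76, 87.17], [-180, 180]. Speed limits (degrees/s): [127.2, 127.2, 147.25, 180, 180, 180].

### API

Orientations are given as [roll, pitch, yaw] about the fixed x, y, z axes, in that order (R = Rz(yaw) Ry(pitch) Rx(roll)).
In Python, from workcell import get_obs, camera, calibration, job_done, recognise, cut_out, mark_of, grasp_offset gives the robot as it stands.
- The arm moves only by the tool servo_tool, never from a script. Its argument "moves" is a list of rows, each a list of 3 entries, a list of its own where there are three numbers: the turn, a rotation vector about the tool's x, y, z in degrees, then the shift along the tool's x, y, z in m, then the opening in per cent of the stroke, from 0 (shut) to 100 (fully open). In form: [[[ax, ay, az], [x, y, z], claw], ...]. A call has 1 to 12 rows; each row shifts and turns the commanded pose from where the row before left it, along the tool's axes as they then stand; what a row does not reach is not made up. A row lasts 1/10 s, in which the tool goes at most 50 mm and 8.59 degrees, less where a joint would pass 70% of its speed; a pose out of reach is approached as far as the arm can. A call is refused whole if a number of a shift passes 0.05 or a number of a turn 8.59, either way. A call with a gripper value outside its range is refused whole. The fingers move at their own pace and stop on an object; "force" is the grip in N (left out, the last holds). Time passes only in rows, so rows that do not move let the fingers close. It gives the time, the measured TCP pose, the force, the opening and the grip force at its end, in the units of the state.
- get_obs(): the state, without advancing time (a new reading comes with each control period).
- camera(name): name is "scene" or "side" or "wrist"; returns (picture, depth): 480x640x3 uint8, red, green, blue; 480x640 float32, m along the optical axis (not along the pixel's ray), 0 where there is no reading.
- calibration(name): a dict with "camera_matrix" (3x3 intrinsics, pixels), "R" (3x3) and "t" (3): a world point X has camera coordinates R X + t. Camera axes: x right, y down, z forward; pixel columns grow to the right and rows downward; lengths in m; the calibration is good to about 2 mm. The wrist camera is an equidistant fisheye: a pixel r from the principal point sees the ray r / f radians off the axis. A picture is of the moment at which its call begins: read the wrist's pose just before it. calibration takes no time and is no camera call; for the wrist camera it gives the pose at the moment of the call.
- job_done(): hands the job in; it is judged then, once.
Trained networks look in the newest picture that a camera, given by its name, has taken for a name from the list of things; names that differ only in an ending like _2 or _b are one class to them, and where a whole thing is asked for, a point or a joint stands for the part that bears it (a point fixed in the world has none). Each returns a list of dicts, best first, with "score" (0 to 1); they miss things now and then, are a little off and sometimes report something else, mostly with a low value. They report only what shows in the picture. A call takes as long as a camera call. They do not tell look-alikes from the thing itself.
- recognise(name, camera): "xyz" ([x, y, z] in m, in the coordinates of the camera as it stood for that picture, good to about 4 mm: the middle of the surface that is visible of it).
- cut_out(name, camera): "mask" (480x640 bool, what is visible of it).
- mark_of(name, camera): "xyz" ([x, y, z] in m, in the coordinates of the camera as it stood for that picture, good to about 4 mm: a listed point, or the origin of a listed thing).
The state is a dict: "time": time; "q": joint angles; "qd": joint speeds; "joint_efforts": joint torques, N m; "ee_pos": TCP position; "tcp_rot": TCP orientation; "wrist_force": force on the tool from outside, world axes, zero at the start; "torque": the same for the moment, N m; "opening": finger opening in m; "grasp_force": force on a finger pad.
Only numpy, scipy, OpenCV 4.12 (cv2) and the standard library are available. Lean on these libraries where they do the work, as an engineer would, in place of code of your own. Each camera call takes 0.05 s, during which the arm holds its last target. There are 200 camera calls.

## Working session

There is one attempt and no reset: what is moved stays moved. The work goes in short steps, Python scripts to look and compute and a tool call to move; the robot and the scene stay as the last step left them, time stands still between calls to the robot, and variables do not carry over. Pictures are saved under pics/ and viewed, at most 14 in all, crops included, and the job is handed in when it is done.

Besides the shell and the picture viewer there is one more tool, called after ">>>" as a command line: name --argument value ..., lists and objects as JSON in quotes. servo_tool: Moves the arm, as the interface text tells. Its arguments: {"type":"object","properties":{"moves":{"type":"array"},"force":{"type":"number"}},"required":["moves"]}

```bash
mkdir -p pics; ls; cat > h.py <<'E'
import numpy as np, cv2
from workcell import *
def w(p,c):
    k=calibration(c); return np.array(k["R"]).T@(np.array(p)-np.array(k["t"]))
def save(c,n):
    im,d=camera(c); cv2.imwrite(n,im[:,:,::-1]); return im,d
E
python3 - <<'E'
from h import *
print(get_obs()["ee_pos"],get_obs()["tcp_rot"],get_obs()["time"],grasp_offset, get_obs()["opening"])
for c in ("scene","side"):
    save(c,f"pics/{c}0.png")
    for n in ["cinnamon_jar","herb_jar","sugar_shaker","pepper_mill","cup_a","caddy"]:
        for f in (recognise,mark_of):
            if f is recognise and n in("cup_a","caddy"): continue
            print(c,n,f.__name__,[(round(r["score"],2),np.round(w(r["xyz"],c),3).tolist()) for r in f(n,c)][:5])
E
```

```text
pics
[0.16917887 0.5230976  0.23059089] [-1.79924225e+02  6.04795366e-04  1.62079416e+02] 0.0 0.0187 0.08528017269709004
scene cinnamon_jar call [(0.8, [0.492, 0.221, 0.074]), (0.53, [0.627, 0.19, 0.071])]
scene cinnamon_jar call [(0.56, [0.505, 0.231, 0.006])]
scene herb_jar call [(0.8, [0.558, 0.209, 0.07]), (0.71, [0.644, 0.184, 0.013]), (0.53, [0.419, 0.232, 0.019]), (0.36, [0.495, 0.223, 0.076])]
scene herb_jar call [(0.62, [0.573, 0.22, 0.006])]
scene sugar_shaker call [(0.79, [0.427, 0.23, 0.067])]
scene sugar_shaker call [(0.72, [0.437, 0.241, 0.006])]
scene pepper_mill call [(0.86, [0.634, 0.079, 0.061]), (0.6, [0.628, 0.19, 0.074]), (0.53, [0.493, 0.219, 0.073]), (0.42, [0.56, 0.206, 0.072])]
scene pepper_mill call [(0.93, [0.641, 0.198, 0.005]), (0.84, [0.648, 0.087, 0.001])]
scene cup_a call [(0.94, [0.433, 0.243, 0.003]), (0.93, [0.648, 0.202, -0.001]), (0.69, [0.574, 0.218, 0.007]), (0.64, [0.501, 0.23, -0.002])]
scene caddy call [(0.94, [0.545, -0.195, -0.004])]
side cinnamon_jar call [(0.57, [0.5, 0.245, 0.077])]
side cinnamon_jar call [(0.64, [0.503, 0.227, 0.007]), (0.55, [0.646, 0.203, 0.01]), (0.34, [0.574, 0.215, 0.008]), (0.34, [0.641, 0.194, 0.009])]
side herb_jar call [(0.76, [0.569, 0.237, 0.077])]
side herb_jar call [(0.63, [0.574, 0.216, 0.008])]
side sugar_shaker call [(0.87, [0.438, 0.254, 0.067])]
side sugar_shaker call [(0.68, [0.435, 0.24, 0.008])]
side pepper_mill call [(0.84, [0.643, 0.104, 0.063]), (0.6, [0.639, 0.212, 0.068])]
side pepper_mill call [(0.88, [0.64, 0.194, 0.011])]
side cup_a call [(0.83, [0.503, 0.229, 0.007]), (0.74, [0.649, 0.201, 0.01]), (0.66, [0.434, 0.242, 0.006]), (0.59, [0.573, 0.215, 0.007])]
side caddy call [(0.65, [0.544, -0.2, 0.005])]
```

View pics/scene0.png

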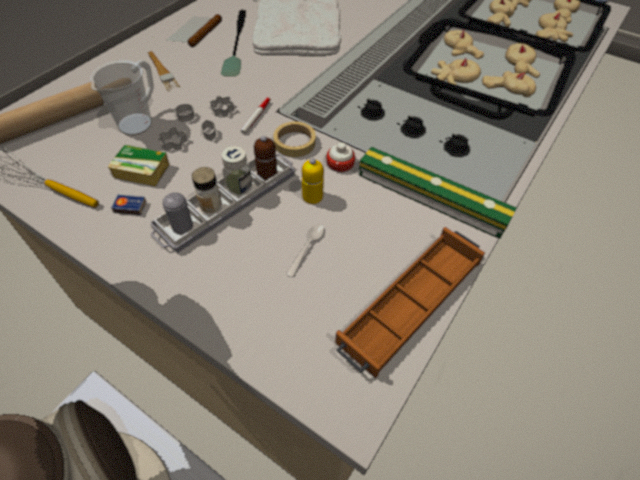

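View pics/side0.png

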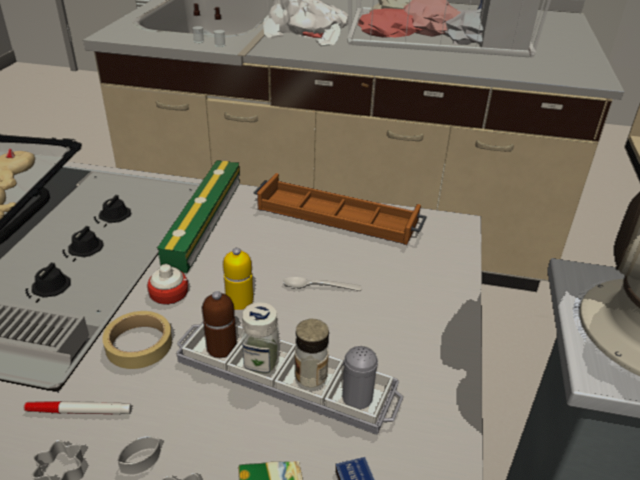

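The row of four in the tray, nearest first (scene image): plain steel shaker (177,213), cinnamon with brown lid (206,190), herb with white/blue lid (236,170), brown mill (265,157). There are two mill candidates: the brown one with a band in the tray at scene (265,157) / side (219,323), and a yellow one on the worktop at scene (312,181) / side (238,278). The brown one fits the description and the yellow one stays put. The caddy is at scene (410,300), on the right and empty. Next I fit the axes and confirm with an enlarged crop.

```bash
cat >> h.py <<'E'
from scipy.optimize import least_squares
def pts(mask,d,c):
    k=calibration(c); K=np.array(k["camera_matrix"])
    v,u=np.nonzero(mask&(d>0)); z=d[v,u]
    P=np.c_[(u-K[0,2])/K[0,0]*z,(v-K[1,2])/K[1,1]*z,z]
    return (P-np.array(k["t"]))@np.array(k["R"])
E
python3 - <<'E'
from h import *
E0={"sugar_shaker":(.435,.241,.021),"cinnamon_jar":(.503,.229,.022),"herb_jar":(.573,.217,.0235),"pepper_mill":(.641,.198,.0225)}
side=None
for c in("side","scene"):
    im,d=camera(c)
    if c=="side": cv2.imwrite("pics/crop.png",cv2.resize(im[220:440,140:440,::-1],None,fx=2.5,fy=2.5,interpolation=cv2.INTER_CUBIC))
    A=pts(np.ones_like(d,bool),d,c)
    for n,(x,y,r) in E0.items():
        P=A[(np.hypot(A[:,0]-x,A[:,1]-y)<.033)&(A[:,2]>.04)&(A[:,2]<.07)]
        s=least_squares(lambda q:np.hypot(P[:,0]-q[0],P[:,1]-q[1])-r,[x,y],loss="soft_l1",f_scale=.002)
        T=A[(np.hypot(A[:,0]-s.x[0],A[:,1]-s.x[1])<.01)]
        print(c,n,len(P),s.x.round(4),"rms",np.sqrt(np.mean(s.fun**2)).round(4),"top",np.percentile(T[:,2],98).round(4))
    tab=A[(abs(A[:,0]-.5)<.08)&(abs(A[:,1])<.08)]; print("table z",np.median(tab[:,2]).round(4))
    for m in cut_out("caddy",c)[:1]:
        P=pts(m["mask"],d,c)
        for lo,hi in((.018,.03),(.018,.06),(.034,.06)):
            Q=P[(P[:,2]>lo)&(P[:,2]<hi)]
            R=cv2.minAreaRect((Q[:,:2]*1000).astype(np.float32)); print(c,"caddy",m["score"],lo,hi,len(Q),np.round(R[0],1),np.round(R[1],1),round(R[2],2))
        np.save(f"cad_{c}.npy",P)
E
```

```text
side sugar_shaker 519 [0.4353 0.2429] rms 0.0007 top 0.0958
side cinnamon_jar 548 [0.5019 0.2286] rms 0.001 top 0.1062
side herb_jar 605 [0.5745 0.2201] rms 0.0015 top 0.1093
side pepper_mill 519 [0.6413 0.1971] rms 0.0012 top 0.1131
table z 0.0013
side caddy 0.66 0.018 0.03 1913 [ 544.6 -195.3] [ 91.5 335.1] 80.0
side caddy 0.66 0.018 0.06 2406 [ 544.4 -194.9] [ 91.6 335.4] 80.18
side caddy 0.66 0.034 0.06 341 [ 544.5 -195.3] [ 87.8 304.3] 80.76
scene sugar_shaker 248 [0.4344 0.2458] rms 0.0008 top 0.093
scene cinnamon_jar 268 [0.5005 0.2315] rms 0.001 top 0.1032
scene herb_jar 307 [0.5729 0.2186] rms 0.0017 top 0.1068
scene pepper_mill 238 [0.6403 0.2005] rms 0.0013 top 0.1106
table z -0.0017
scene caddy 0.94 0.018 0.03 2018 [ 542.  -195.7] [ 86.8 335.2] 80.8
scene caddy 0.94 0.018 0.06 2791 [ 542.1 -195.1] [ 87.9 335.2] 80.77
scene caddy 0.94 0.034 0.06 627 [ 542.2 -194.9] [ 87.5 302.4] 80.74
```

View pics/crop.png

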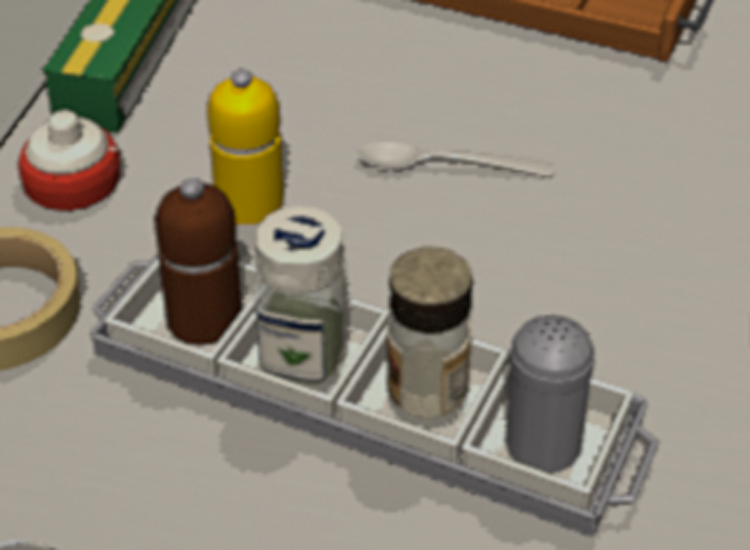

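The crop shows the brown mill with its steel knob and band (200,260), herb (300,290), cinnamon (430,330) and shaker (550,390) in the tray. The yellow mill (245,145) is outside it. Mapping: shaker to the far bay, cinnamon to x=+36, herb to x=-36, mill to the near bay. The caddy is at about (0.543,-0.195), yaw -9.3°. I'll keep the tool at yaw 170 so the fingers close across the row.

>>> servo_tool --moves '[[[0, 0, -8], [0, 0, 0], 100], [[0, 0, 0], [-0.02, -0.015, 0], 100], [[0, 0, 0], [-0.034, -0.025, 0], 100], [[0, 0, 0], [-0.034, -0.025, 0], 100], [[0, 0, 0], [-0.034, -0.025, 0], 100], [[0, 0, 0], [-0.034, -0.025, 0], 100], [[0, 0, 0], [-0.034, -0.025, 0], 100], [[0, 0, 0], [-0.034, -0.025, 0], 100], [[0, 0, 0], [-0.034, -0.025, 0], 100], [[0, 0, 0], [-0.034, -0.025, 0], 100], [[0, 0, 0], [-0.018, -0.014, 0], 100], [[0, 0, 0], [0, 0, 0], 100]]'

```text
time: 2.5
ee_pos: [0.4367, 0.2423, 0.2311]
tcp_rot: [-180.0, 0.0, 169.9]
wrist_force: [-0.6, 0.0, -0.3]
opening: 0.0854
grasp_force: 0.0
```

```bash
cat > go.py <<'E'
import sys
from h import *
from scipy.spatial.transform import Rotation as Ro
T={"sugar":(.4348,.2443),"cinn":(.5012,.230),"herb":(.5737,.2193),"pep":(.6408,.1988)}
for i,x in enumerate((-.108,-.036,.036,.108)): T[f"bay{i}"]=(.5433+x*.9869,-.195-x*.1616)
o=get_obs(); p=np.array(o["ee_pos"]); R=Ro.from_euler("xyz",o["tcp_rot"],degrees=True).as_matrix()
print("t",round(o["time"],1),"pos",p.round(4),"rot",np.round(o["tcp_rot"],1),"open",round(o["opening"],4),"grip",round(float(o["grasp_force"]),1),"wf",np.round(o["wrist_force"],1))
for a in sys.argv[1:]:
    n,z=a.split(":"); print(a,"tool delta",(R.T@(np.r_[T[n],float(z)]-p)).round(4))
E
python3 go.py sugar:0.04 sugar:0.13
```

```text
t 2.5 pos [0.4367 0.2423 0.2311] rot [-180.     0.   169.9] open 0.0854 grip 0.0 wf [-0.6  0.  -0.3]
sugar:0.04 tool delta [0.0023 0.0018 0.1911]
sugar:0.13 tool delta [0.0022 0.0017 0.1011]
```

>>> servo_tool --moves '[[[0, 0, 0], [0.001, 0.001, 0.02], 100], [[0, 0, 0], [0.001, 0.001, 0.035], 100], [[0, 0, 0], [0, 0, 0.04], 100], [[0, 0, 0], [0, 0, 0.035], 100], [[0, 0, 0], [0, 0, 0.025], 100], [[0, 0, 0], [0, 0, 0.02], 100], [[0, 0, 0], [0, 0, 0.016], 100], [[0, 0, 0], [0, 0, 0], 100], [[0, 0, 0], [0, 0, 0], 30], [[0, 0, 0], [0, 0, 0], 30], [[0, 0, 0], [0, 0, 0], 30], [[0, 0, 0], [0, 0, 0], 30]]' --force 40

```text
time: 3.7
ee_pos: [0.4341, 0.247, 0.0416]
tcp_rot: [179.9, 0.1, 170.1]
wrist_force: [-0.5, -0.4, 6.3]
opening: 0.041
grasp_force: 40.5
```

>>> servo_tool --moves '[[[0, 0, 0], [0, 0, 0], 30], [[0, 0, 0], [0, 0, 0], 30], [[0, 0, 0], [0, 0, 0], 30], [[0, 0, 0], [0, 0, 0], 30]]'

```text
time: 4.1
ee_pos: [0.4341, 0.2471, 0.0416]
tcp_rot: [179.9, 0.1, 170.1]
wrist_force: [-1.6, 0.1, 6.4]
opening: 0.041
grasp_force: 40.5
```

```bash
python3 go.py bay3:0.2 sugar:0.04
```

```text
t 4.1 pos [0.4341 0.2471 0.0416] rot [1.799e+02 1.000e-01 1.701e+02] open 0.041 grip 40.5 wf [-1.6  0.1  6.4]
bay3:0.2 tool delta [-0.292  -0.4152 -0.1587]
sugar:0.04 tool delta [-0.0012 -0.0026  0.0016]
```

>>> servo_tool --moves '[[[0, 0, 0], [0, 0, -0.01], 30], [[0, 0, 0], [0, 0, -0.025], 30], [[0, 0, 0], [0, 0, -0.035], 30], [[0, 0, 0], [0, 0, -0.035], 30], [[0, 0, 0], [0, 0, -0.03], 30], [[0, 0, 0], [-0.01, -0.015, -0.02], 30], [[0, 0, 0], [-0.02, -0.025, -0.005], 30], [[0, 0, 0], [-0.022, -0.032, 0], 30], [[0, 0, 0], [-0.022, -0.032, 0], 30], [[0, 0, 0], [-0.022, -0.032, 0], 30], [[0, 0, 0], [-0.022, -0.032, 0], 30], [[0, 0, 0], [-0.022, -0.032, 0], 30]]'

```text
time: 5.3
ee_pos: [0.5373, 0.0239, 0.201]
tcp_rot: [180.0, 0.0, 170.1]
wrist_force: [1.5, 0.5, -1.6]
opening: 0.0413
grasp_force: 40.7
```

>>> servo_tool --moves '[[[0, 0, 0], [-0.022, -0.032, 0], 30], [[0, 0, 0], [-0.022, -0.032, 0], 30], [[0, 0, 0], [-0.022, -0.032, 0], 30], [[0, 0, 0], [-0.022, -0.032, 0], 30], [[0, 0, 0], [-0.022, -0.032, 0], 30], [[0, 0, 0], [-0.018, -0.025, 0], 30], [[0, 0, 0], [-0.014, -0.02, 0], 30], [[0, 0, 0], [-0.008, -0.012, 0], 30], [[0, 0, 0], [0, 0, 0], 30], [[0, 0, 0], [0, 0, 0], 30]]'

```text
time: 6.3
ee_pos: [0.6471, -0.2139, 0.2003]
tcp_rot: [180.0, -0.0, 170.1]
wrist_force: [0.7, 0.2, -1.1]
opening: 0.041
grasp_force: 40.7
```

```bash
python3 go.py bay3:0.042; python3 -c "
from h import *
save('scene','pics/a1.png')"
```

```text
t 6.3 pos [ 0.6471 -0.2139  0.2003] rot [180.   -0.  170.1] open 0.041 grip 40.7 wf [ 0.7  0.2 -1.1]
bay3:0.042 tool delta [-0.0026  0.0019  0.1583]
```

View pics/a1.png

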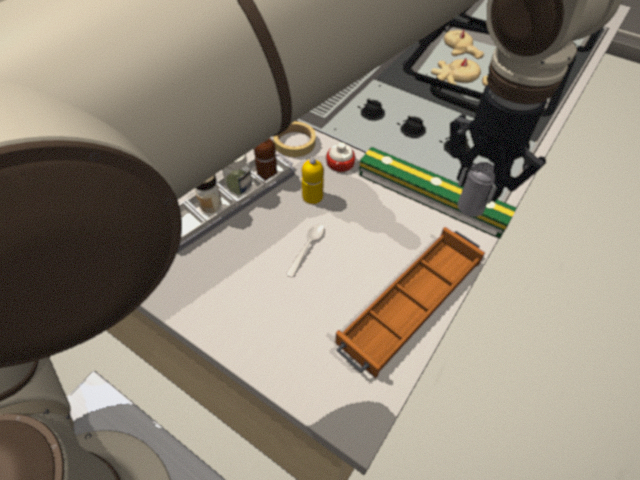

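The picture shows the shaker held upright at (477,187), heading for the far bay. Now lowering.

>>> servo_tool --moves '[[[0, 0, 0], [-0.0015, 0.001, 0.015], 30], [[0, 0, 0], [-0.001, 0.001, 0.025], 30], [[0, 0, 0], [0, 0, 0.03], 30], [[0, 0, 0], [0, 0, 0.03], 30], [[0, 0, 0], [0, 0, 0.02], 30], [[0, 0, 0], [0, 0, 0.015], 30], [[0, 0, 0], [0, 0, 0.01], 30], [[0, 0, 0], [0, 0, 0.006], 30], [[0, 0, 0], [0, 0, 0.003], 30], [[0, 0, 0], [0, 0, 0.002], 30], [[0, 0, 0], [0, 0, 0], 30], [[0, 0, 0], [0, 0, 0], 30]]'

```text
time: 7.55
ee_pos: [0.6504, -0.2127, 0.0449]
tcp_rot: [-180.0, 0.0, 170.1]
wrist_force: [-0.6, 0.5, -0.8]
opening: 0.0414
grasp_force: 40.7
```

```bash
python3 go.py bay3:0.042; python3 -c "
from h import *
save('side','pics/a2.png')"
```

```text
t 7.5 pos [ 0.6504 -0.2127  0.0449] rot [-180.     0.   170.1] open 0.0414 grip 40.7 wf [-0.6  0.5 -0.8]
bay3:0.042 tool delta [0.0006 0.0001 0.0029]
```

View pics/a2.png

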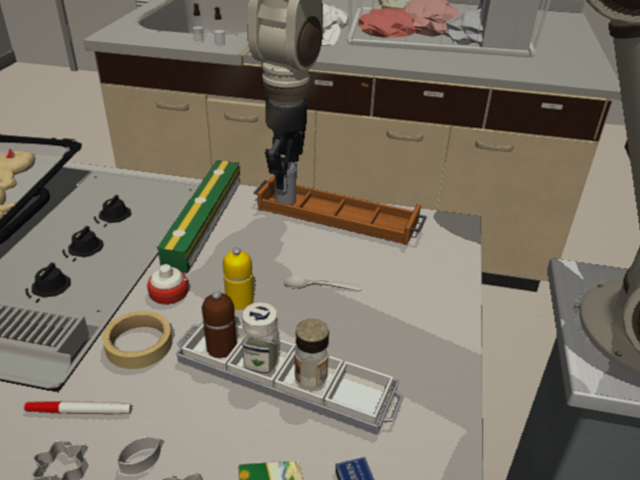

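The shaker is in the far bay at (285,190), about 3 mm above the floor. Ease down, release, retreat.

>>> servo_tool --moves '[[[0, 0, 0], [0, 0, 0.002], 30], [[0, 0, 0], [0, 0, 0.001], 30], [[0, 0, 0], [0, 0, 0.001], 30], [[0, 0, 0], [0, 0, 0], 30], [[0, 0, 0], [0, 0, 0], 60], [[0, 0, 0], [0, 0, 0], 85], [[0, 0, 0], [0, 0, 0], 85], [[0, 0, 0], [0, 0, 0], 85], [[0, 0, 0], [0, 0, -0.015], 100], [[0, 0, 0], [0, 0, -0.03], 100], [[0, 0, 0], [0, 0, -0.04], 100], [[0, 0, 0], [0, 0, -0.04], 100]]'

```text
time: 8.8
ee_pos: [0.6498, -0.2125, 0.1676]
tcp_rot: [-180.0, 0.0, 170.1]
wrist_force: [1.0, -0.3, -0.2]
opening: 0.0857
grasp_force: 0.0
```

```bash
cat > chk.py <<'E'
import sys
from h import *
x,y,r,name=float(sys.argv[1]),float(sys.argv[2]),float(sys.argv[3]),sys.argv[4]
for c in("side","scene"):
    im,d=camera(c); A=pts(np.ones_like(d,bool),d,c)
    P=A[(np.hypot(A[:,0]-x,A[:,1]-y)<.035)&(A[:,2]>.047)&(A[:,2]<.075)]
    if len(P)<40: print(c,"few",len(P)); continue
    s=least_squares(lambda q:np.hypot(P[:,0]-q[0],P[:,1]-q[1])-r,[x,y],loss="soft_l1",f_scale=.002)
    T=A[(np.hypot(A[:,0]-s.x[0],A[:,1]-s.x[1])<.01)]
    e=s.x-[.5433,-.195]; print(c,s.x.round(4),"caddy xy",np.round([e@[.9869,-.1616],e@[.1616,.9869]],4),"top",np.percentile(T[:,2],98).round(4))
E
python3 chk.py .65 -.2125 .021 sugar_shaker; python3 go.py cinn:0.19
```

```text
side [ 0.6525 -0.2148] caddy xy [ 0.111  -0.0019] top 0.0962
scene [ 0.6511 -0.2124] caddy xy [0.1092 0.0002] top 0.0932
t 8.9 pos [ 0.6521 -0.2132  0.1735] rot [-179.9    0.6  170.1] open 0.0859 grip 0.0 wf [ 0.6 -0.6  0.6]
cinn:0.19 tool delta [ 0.2248  0.4105 -0.0194]
```

>>> servo_tool --moves '[[[0, 0, 0], [0.008, 0.015, -0.01], 100], [[0, 0, 0], [0.016, 0.03, -0.01], 100], [[0, 0, 0], [0.02, 0.037, 0], 100], [[0, 0, 0], [0.021, 0.039, 0], 100], [[0, 0, 0], [0.021, 0.039, 0], 100], [[0, 0, 0], [0.021, 0.039, 0], 100], [[0, 0, 0], [0.021, 0.039, 0], 100], [[0, 0, 0], [0.021, 0.039, 0], 100], [[0, 0, 0], [0.021, 0.039, 0], 100], [[0, 0, 0], [0.021, 0.039, 0], 100], [[0, 0, 0], [0.019, 0.034, 0], 100], [[0, 0, 0], [0.01, 0.016, 0], 100]]'

```text
time: 10.1
ee_pos: [0.5011, 0.2272, 0.1854]
tcp_rot: [180.0, -0.0, 170.2]
wrist_force: [0.9, 0.3, 0.6]
opening: 0.0854
grasp_force: 0.0
```

>>> servo_tool --moves '[[[0, 0, 0], [0, 0, 0], 100], [[0, 0, 0], [0, 0, 0], 100], [[0, 0, 0], [0, 0, 0], 100]]'

```text
time: 10.4
ee_pos: [0.5032, 0.2236, 0.1853]
tcp_rot: [-180.0, -0.0, 170.0]
wrist_force: [-0.3, -0.8, -0.2]
opening: 0.0855
grasp_force: 0.0
```

```bash
python3 go.py cinn:0.044
```

```text
t 10.4 pos [0.5032 0.2236 0.1853] rot [-180.   -0.  170.] open 0.0855 grip 0.0 wf [-0.3 -0.8 -0.2]
cinn:0.044 tool delta [0.003  0.006  0.1413]
```

>>> servo_tool --moves '[[[0, 0, 0], [0.001, 0.003, 0.015], 100], [[0, 0, 0], [0.002, 0.003, 0.025], 100], [[0, 0, 0], [0, 0, 0.03], 100], [[0, 0, 0], [0, 0, 0.03], 100], [[0, 0, 0], [0, 0, 0.025], 100], [[0, 0, 0], [0, 0, 0.016], 100], [[0, 0, 0], [0, 0, 0], 100], [[0, 0, 0], [0, 0, 0], 30], [[0, 0, 0], [0, 0, 0], 30], [[0, 0, 0], [0, 0, 0], 30], [[0, 0, 0], [0, 0, 0], 30], [[0, 0, 0], [0, 0, 0], 30]]'

```text
time: 11.6
ee_pos: [0.5019, 0.2309, 0.0456]
tcp_rot: [179.9, 0.1, 170.1]
wrist_force: [-0.4, -1.4, 7.1]
opening: 0.042
grasp_force: 39.5
```

>>> servo_tool --moves '[[[0, 0, 0], [0, 0, 0], 30], [[0, 0, 0], [0, 0, 0], 30], [[0, 0, 0], [0, 0, 0], 30]]'

```text
time: 11.9
ee_pos: [0.5019, 0.2309, 0.0456]
tcp_rot: [179.9, 0.1, 170.1]
wrist_force: [-0.9, -0.9, 5.7]
opening: 0.042
grasp_force: 39.5
```

```bash
python3 go.py cinn:0.044 bay2:0.204
```

```text
t 11.9 pos [0.5019 0.2309 0.0456] rot [1.799e+02 1.000e-01 1.701e+02] open 0.042 grip 39.5 wf [-0.9 -0.9  5.7]
cinn:0.044 tool delta [ 0.0006 -0.0011  0.0016]
bay2:0.204 tool delta [-0.1504 -0.4119 -0.1585]
```

>>> servo_tool --moves '[[[0, 0, 0], [0, 0, -0.01], 30], [[0, 0, 0], [0, 0, -0.025], 30], [[0, 0, 0], [0, 0, -0.035], 30], [[0, 0, 0], [0, 0, -0.035], 30], [[0, 0, 0], [0, 0, -0.03], 30], [[0, 0, 0], [-0.006, -0.015, -0.02], 30], [[0, 0, 0], [-0.009, -0.025, -0.005], 30], [[0, 0, 0], [-0.0115, -0.032, 0], 30], [[0, 0, 0], [-0.0115, -0.032, 0], 30], [[0, 0, 0], [-0.0115, -0.032, 0], 30], [[0, 0, 0], [-0.0115, -0.032, 0], 30], [[0, 0, 0], [-0.0115, -0.032, 0], 30]]'

```text
time: 13.1
ee_pos: [0.5382, 0.0199, 0.205]
tcp_rot: [180.0, 0.0, 170.1]
wrist_force: [1.2, 0.1, -1.8]
opening: 0.0424
grasp_force: 39.8
```

>>> servo_tool --moves '[[[0, 0, 0], [-0.0115, -0.032, 0], 30], [[0, 0, 0], [-0.0115, -0.032, 0], 30], [[0, 0, 0], [-0.0115, -0.032, 0], 30], [[0, 0, 0], [-0.0115, -0.032, 0], 30], [[0, 0, 0], [-0.0115, -0.032, 0], 30], [[0, 0, 0], [-0.009, -0.024, 0], 30], [[0, 0, 0], [-0.007, -0.018, 0], 30], [[0, 0, 0], [-0.004, -0.01, 0], 30], [[0, 0, 0], [0, 0, 0], 30], [[0, 0, 0], [0, 0, 0], 30], [[0, 0, 0], [0, 0, 0], 30]]'

```text
time: 14.2
ee_pos: [0.5781, -0.1999, 0.2045]
tcp_rot: [180.0, 0.0, 170.1]
wrist_force: [0.2, -0.3, -1.9]
opening: 0.0424
grasp_force: 39.8
```

```bash
python3 go.py bay2:0.0465
```

```text
t 14.2 pos [ 0.5781 -0.1999  0.2045] rot [180.    0.  170.1] open 0.0424 grip 39.8 wf [ 0.2 -0.3 -1.9]
bay2:0.0465 tool delta [-0.0009 -0.0008  0.158 ]
```

>>> servo_tool --moves '[[[0, 0, 0], [-0.001, -0.001, 0.015], 30], [[0, 0, 0], [0, 0, 0.025], 30], [[0, 0, 0], [0, 0, 0.03], 30], [[0, 0, 0], [0, 0, 0.03], 30], [[0, 0, 0], [0, 0, 0.02], 30], [[0, 0, 0], [0, 0, 0.015], 30], [[0, 0, 0], [0, 0, 0.01], 30], [[0, 0, 0], [0, 0, 0.006], 30], [[0, 0, 0], [0, 0, 0.003], 30], [[0, 0, 0], [0, 0, 0.002], 30], [[0, 0, 0], [0, 0, 0], 30], [[0, 0, 0], [0, 0, 0], 30]]'

```text
time: 15.4
ee_pos: [0.5792, -0.2023, 0.0489]
tcp_rot: [-180.0, 0.0, 170.1]
wrist_force: [-0.6, -0.1, -1.4]
opening: 0.0421
grasp_force: 39.8
```

```bash
python3 go.py bay2:0.0465
```

```text
t 15.4 pos [ 0.5792 -0.2023  0.0489] rot [-180.     0.   170.1] open 0.0421 grip 39.8 wf [-0.6 -0.1 -1.4]
bay2:0.0465 tool delta [0.0006 0.0014 0.0024]
```

>>> servo_tool --moves '[[[0, 0, 0], [0, 0, 0.001], 30], [[0, 0, 0], [0, 0, 0.001], 30], [[0, 0, 0], [0, 0, 0.001], 30], [[0, 0, 0], [0, 0, 0], 30], [[0, 0, 0], [0, 0, 0], 60], [[0, 0, 0], [0, 0, 0], 85], [[0, 0, 0], [0, 0, 0], 85], [[0, 0, 0], [0, 0, 0], 85], [[0, 0, 0], [0, 0, -0.015], 100], [[0, 0, 0], [0, 0, -0.03], 100], [[0, 0, 0], [0, 0, -0.045], 100], [[0, 0, 0], [0, 0, -0.045], 100]]'

```text
time: 16.6
ee_pos: [0.5784, -0.2019, 0.1827]
tcp_rot: [180.0, -0.0, 170.1]
wrist_force: [1.2, 0.0, -0.2]
opening: 0.0856
grasp_force: 0.0
```

```bash
python3 chk.py .579 -.201 .022 c; python3 go.py herb:0.19
```

```text
side [ 0.5794 -0.204 ] caddy xy [ 0.0371 -0.003 ] top 0.1074
scene [ 0.5781 -0.2014] caddy xy [ 0.0354 -0.0007] top 0.2773
t 16.7 pos [ 0.5809 -0.2028  0.1888] rot [-179.9    0.6  170.1] open 0.0852 grip 0.0 wf [ 0.8 -0.4 -0.3]
herb:0.19 tool delta [ 0.0798  0.4146 -0.0028]
```

>>> servo_tool --moves "[[[0, 0, 0], [0.003, 0.015, 0], [100][0]], [[0, 0, 0], [0.006, 0.03, 0], 100], [[0, 0, 0], [0.008, 0.04, 0], 100], [[0, 0, 0], [0.008, 0.04, 0], 100], [[0, 0, 0], [0.008, 0.04, 0], 100], [[0, 0, 0], [0.008, 0.04, 0], 100], [[0, 0, 0], [0.008, 0.04, 0], 100], [[0, 0, 0], [0.008, 0.04, 0], 100], [[0, 0, 0], [0.008, 0.04, 0], 100], [[0, 0, 0], [0.008, 0.04, 0], 100], [[0, 0, 0], [0.006, 0.034, 0], 100], [[0, 0, 0], [0.003, 0.018, 0], 100]]"

```text
servo_tool: Invalid argument: moves='[[[0, 0, 0], [0.003, 0.015, 0], [100][0]], [[0, 0, 0], [0.006, 0.03, 0], 100], [[0, 0, 0], [0.008, 0.04, 0], 100], [[0, 0, 0], [0.008, 0.04, 0], 100], [[0, 0, 0], [0.008, 0.04, 0], 100], [[0, 0, 0], ...(442 chars total, truncated) is not valid JSON
```

>>> servo_tool --moves '[[[0, 0, 0], [0, 0, 0], 100], [[0, 0, 0], [0, 0, 0], 100], [[0, 0, 0], [0, 0, 0], 100]]'

```text
time: 17.0
ee_pos: [0.5783, -0.2019, 0.179]
tcp_rot: [180.0, -0.1, 170.1]
wrist_force: [0.0, -0.5, -0.5]
opening: 0.0853
grasp_force: 0.0
```

```bash
python3 go.py herb:0.045
```

```text
t 17.0 pos [ 0.5783 -0.2019  0.179 ] rot [ 1.800e+02 -1.000e-01  1.701e+02] open 0.0853 grip 0.0 wf [ 0.  -0.5 -0.5]
herb:0.045 tool delta [0.0769 0.4141 0.1343]
```

The first call was malformed JSON and was refused, so nothing moved. Resending.

>>> servo_tool --moves '[[[0, 0, 0], [0.003, 0.015, -0.005], 100], [[0, 0, 0], [0.006, 0.03, -0.005], 100], [[0, 0, 0], [0.008, 0.04, 0], 100], [[0, 0, 0], [0.008, 0.04, 0], 100], [[0, 0, 0], [0.008, 0.04, 0], 100], [[0, 0, 0], [0.007, 0.04, 0], 100], [[0, 0, 0], [0.007, 0.04, 0], 100], [[0, 0, 0], [0.007, 0.04, 0], 100], [[0, 0, 0], [0.007, 0.04, 0], 100], [[0, 0, 0], [0.007, 0.04, 0], 100], [[0, 0, 0], [0.006, 0.032, 0], 100], [[0, 0, 0], [0.003, 0.016, 0], 100]]'

```text
time: 18.2
ee_pos: [0.5731, 0.221, 0.1897]
tcp_rot: [-180.0, -0.1, 170.2]
wrist_force: [-0.5, -0.1, -0.1]
opening: 0.0852
grasp_force: 0.0
```

>>> servo_tool --moves '[[[0, 0, 0], [0, 0, 0], 100], [[0, 0, 0], [0, 0, 0], 100], [[0, 0, 0], [0, 0, 0], 100]]'

```text
time: 18.5
ee_pos: [0.5742, 0.2169, 0.1904]
tcp_rot: [-180.0, -0.0, 170.0]
wrist_force: [0.1, -0.4, -0.7]
opening: 0.0854
grasp_force: 0.0
```

```bash
python3 go.py herb:0.045
```

```text
t 18.5 pos [0.5742 0.2169 0.1904] rot [-180.   -0.  170.] open 0.0854 grip 0.0 wf [ 0.1 -0.4 -0.7]
herb:0.045 tool delta [0.0009 0.0024 0.1454]
```

>>> servo_tool --moves '[[[0, 0, 0], [0.001, 0.001, 0.015], 100], [[0, 0, 0], [0, 0.001, 0.025], 100], [[0, 0, 0], [0, 0, 0.03], 100], [[0, 0, 0], [0, 0, 0.03], 100], [[0, 0, 0], [0, 0, 0.028], 100], [[0, 0, 0], [0, 0, 0.017], 100], [[0, 0, 0], [0, 0, 0], 100], [[0, 0, 0], [0, 0, 0], 30], [[0, 0, 0], [0, 0, 0], 30], [[0, 0, 0], [0, 0, 0], 30], [[0, 0, 0], [0, 0, 0], 30], [[0, 0, 0], [0, 0, 0], 30]]'

```text
time: 19.7
ee_pos: [0.5745, 0.2202, 0.0473]
tcp_rot: [179.9, 0.2, 170.1]
wrist_force: [0.2, -1.5, 5.9]
opening: 0.0471
grasp_force: 40.6
```

>>> servo_tool --moves '[[[0, 0, 0], [0, 0, 0], 30], [[0, 0, 0], [0, 0, 0], 30], [[0, 0, 0], [0, 0, 0], 30]]'

```text
time: 20.0
ee_pos: [0.5745, 0.2202, 0.0473]
tcp_rot: [179.9, 0.2, 170.1]
wrist_force: [-0.2, -1.6, 6.1]
opening: 0.0472
grasp_force: 40.6
```

```bash
python3 go.py herb:0.045 bay1:0.205
```

```text
t 20.0 pos [0.5745 0.2202 0.0473] rot [179.9   0.2 170.1] open 0.0472 grip 40.6 wf [-0.2 -1.6  6.1]
herb:0.045 tool delta [ 0.0007 -0.0011  0.0022]
bay1:0.205 tool delta [-0.0053 -0.4146 -0.1582]
```

>>> servo_tool --moves '[[[0, 0, 0], [0, 0, -0.01], 30], [[0, 0, 0], [0, 0, -0.025], 30], [[0, 0, 0], [0, 0, -0.035], 30], [[0, 0, 0], [0, 0, -0.035], 30], [[0, 0, 0], [0, 0, -0.03], 30], [[0, 0, 0], [0, -0.015, -0.02], 30], [[0, 0, 0], [-0.001, -0.025, -0.005], 30], [[0, 0, 0], [-0.001, -0.032, 0], 30], [[0, 0, 0], [-0.001, -0.032, 0], 30], [[0, 0, 0], [-0.001, -0.032, 0], 30], [[0, 0, 0], [-0.001, -0.032, 0], 30], [[0, 0, 0], [0, -0.032, 0], 30]]'

```text
time: 21.2
ee_pos: [0.5437, 0.0211, 0.2062]
tcp_rot: [180.0, 0.0, 170.1]
wrist_force: [0.6, 0.7, 0.1]
opening: 0.0471
grasp_force: 40.7
```

>>> servo_tool --moves '[[[0, 0, 0], [0, -0.032, 0], 30], [[0, 0, 0], [0, -0.032, 0], 30], [[0, 0, 0], [0, -0.032, 0], 30], [[0, 0, 0], [0, -0.032, 0], 30], [[0, 0, 0], [0, -0.032, 0], 30], [[0, 0, 0], [0, -0.025, 0], 30], [[0, 0, 0], [0, -0.018, 0], 30], [[0, 0, 0], [0, -0.011, 0], 30], [[0, 0, 0], [0, 0, 0], 30], [[0, 0, 0], [0, 0, 0], 30], [[0, 0, 0], [0, 0, 0], 30]]'

```text
time: 22.3
ee_pos: [0.5073, -0.1877, 0.2054]
tcp_rot: [180.0, 0.0, 170.1]
wrist_force: [0.3, 0.7, -1.4]
opening: 0.047
grasp_force: 40.7
```

```bash
python3 go.py bay1:0.048
```

```text
t 22.3 pos [ 0.5073 -0.1877  0.2054] rot [180.    0.  170.1] open 0.047 grip 40.7 wf [ 0.3  0.7 -1.4]
bay1:0.048 tool delta [-0.0007 -0.0014  0.1574]
```

>>> servo_tool --moves '[[[0, 0, 0], [0, 0, 0.015], 30], [[0, 0, 0], [0, 0, 0.025], 30], [[0, 0, 0], [0, 0, 0.03], 30], [[0, 0, 0], [0, 0, 0.03], 30], [[0, 0, 0], [0, 0, 0.02], 30], [[0, 0, 0], [0, 0, 0.015], 30], [[0, 0, 0], [0, 0, 0.01], 30], [[0, 0, 0], [0, 0, 0.006], 30], [[0, 0, 0], [0, 0, 0.003], 30], [[0, 0, 0], [0, 0, 0.002], 30], [[0, 0, 0], [0, 0, 0], 30], [[0, 0, 0], [0, 0, 0], 30]]'

```text
time: 23.5
ee_pos: [0.5074, -0.1887, 0.0498]
tcp_rot: [-180.0, 0.0, 170.1]
wrist_force: [0.2, 0.4, -0.3]
opening: 0.0468
grasp_force: 40.7
```

```bash
python3 go.py bay1:0.048
```

```text
t 23.5 pos [ 0.5074 -0.1887  0.0498] rot [-180.     0.   170.1] open 0.0468 grip 40.7 wf [ 0.2  0.4 -0.3]
bay1:0.048 tool delta [-0.0004 -0.0004  0.0018]
```

>>> servo_tool --moves '[[[0, 0, 0], [0, 0, 0.001], 30], [[0, 0, 0], [0, 0, 0.001], 30], [[0, 0, 0], [0, 0, 0.001], 30], [[0, 0, 0], [0, 0, 0], 30], [[0, 0, 0], [0, 0, 0], 60], [[0, 0, 0], [0, 0, 0], 85], [[0, 0, 0], [0, 0, 0], 85], [[0, 0, 0], [0, 0, 0], 85], [[0, 0, 0], [0, 0, -0.015], 100], [[0, 0, 0], [0, 0, -0.03], 100], [[0, 0, 0], [0, 0, -0.045], 100], [[0, 0, 0], [0, 0, -0.045], 100]]'

```text
time: 24.7
ee_pos: [0.5067, -0.1884, 0.1836]
tcp_rot: [180.0, -0.0, 170.1]
wrist_force: [0.8, -1.1, 0.5]
opening: 0.0852
grasp_force: 0.0
```

>>> servo_tool --moves '[[[0, 0, 0], [0, 0, 0], 100], [[0, 0, 0], [0, 0, 0], 100]]'

```text
time: 24.9
ee_pos: [0.5078, -0.1888, 0.1834]
tcp_rot: [-180.0, 0.2, 170.1]
wrist_force: [-0.8, -0.6, -0.8]
opening: 0.0855
grasp_force: 0.0
```

```bash
python3 chk.py .508 -.189 .0235 h; python3 go.py pep:0.19; python3 chk.py .641 .199 .0225 p
```

```text
side [ 0.5083 -0.1882] caddy xy [-0.0356  0.0011] top 0.3497
scene [ 0.506 -0.189] caddy xy [-0.0378 -0.0001] top 0.2179
t 25.0 pos [ 0.5068 -0.1884  0.1809] rot [ 1.800e+02 -1.000e-01  1.701e+02] open 0.0857 grip 0.0 wf [-0.2 -0.6 -0.7]
pep:0.19 tool delta [-0.0652  0.4045 -0.0091]
side [0.6413 0.197 ] caddy xy [0.0333 0.4027] top 0.1137
scene [0.6402 0.2005] caddy xy [0.0318 0.406 ] top 0.1104
```

>>> servo_tool --moves '[[[0, 0, 0], [-0.002, 0.015, -0.005], 100], [[0, 0, 0], [-0.005, 0.03, -0.005], 100], [[0, 0, 0], [-0.006, 0.04, 0], 100], [[0, 0, 0], [-0.007, 0.04, 0], 100], [[0, 0, 0], [-0.007, 0.04, 0], 100], [[0, 0, 0], [-0.007, 0.04, 0], 100], [[0, 0, 0], [-0.007, 0.04, 0], 100], [[0, 0, 0], [-0.006, 0.04, 0], 100], [[0, 0, 0], [-0.006, 0.04, 0], 100], [[0, 0, 0], [-0.006, 0.04, 0], 100], [[0, 0, 0], [-0.004, 0.027, 0], 100], [[0, 0, 0], [-0.002, 0.012, 0], 100]]'

```text
time: 26.3
ee_pos: [0.6405, 0.2015, 0.1901]
tcp_rot: [-180.0, -0.1, 170.2]
wrist_force: [0.3, 0.0, -0.9]
opening: 0.0854
grasp_force: 0.0
```

>>> servo_tool --moves '[[[0, 0, 0], [0, 0, 0], 100], [[0, 0, 0], [0, 0, 0], 100], [[0, 0, 0], [0, 0, 0], 100]]'

```text
time: 26.6
ee_pos: [0.6406, 0.197, 0.1916]
tcp_rot: [-180.0, 0.0, 170.0]
wrist_force: [0.2, 0.1, -1.0]
opening: 0.0855
grasp_force: 0.0
```

```bash
python3 go.py pep:0.049; python3 -c "
from h import *
save('side','pics/b1.png')"
```

```text
t 26.6 pos [0.6406 0.197  0.1916] rot [-180.    0.  170.] open 0.0855 grip 0.0 wf [ 0.2  0.1 -1. ]
pep:0.049 tool delta [1.000e-04 1.800e-03 1.426e-01]
```

View pics/b1.png

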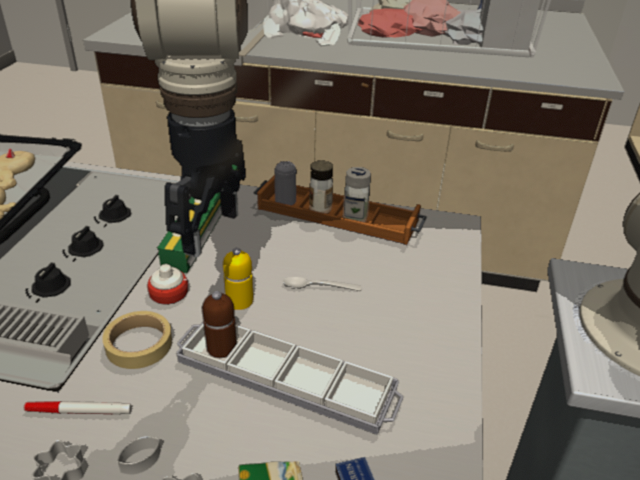

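The side view shows the shaker, cinnamon and herb standing in the caddy at (285,180), (320,185) and (357,192). The gripper is above the brown mill (219,323), clear of the yellow one (238,278).

>>> servo_tool --moves '[[[0, 0, 0], [0, 0.001, 0.015], 100], [[0, 0, 0], [0, 0.001, 0.025], 100], [[0, 0, 0], [0, 0, 0.03], 100], [[0, 0, 0], [0, 0, 0.03], 100], [[0, 0, 0], [0, 0, 0.025], 100], [[0, 0, 0], [0, 0, 0.017], 100], [[0, 0, 0], [0, 0, 0], 100], [[0, 0, 0], [0, 0, 0], 30], [[0, 0, 0], [0, 0, 0], 30], [[0, 0, 0], [0, 0, 0], 30], [[0, 0, 0], [0, 0, 0], 30], [[0, 0, 0], [0, 0, 0], 30]]'

```text
time: 27.85
ee_pos: [0.6419, 0.2002, 0.0511]
tcp_rot: [180.0, 0.1, 170.1]
wrist_force: [-0.9, -1.6, 6.3]
opening: 0.0438
grasp_force: 40.5
```

>>> servo_tool --moves '[[[0, 0, 0], [0, 0, 0], 30], [[0, 0, 0], [0, 0, 0], 30], [[0, 0, 0], [0, 0, 0], 30]]'

```text
time: 28.15
ee_pos: [0.6419, 0.2002, 0.0511]
tcp_rot: [180.0, 0.1, 170.1]
wrist_force: [-1.7, -2.6, 5.6]
opening: 0.0439
grasp_force: 40.5
```

```bash
python3 go.py pep:0.049 bay0:0.209
```

```text
t 28.1 pos [0.6419 0.2002 0.0511] rot [1.800e+02 1.000e-01 1.701e+02] open 0.0439 grip 40.5 wf [-1.7 -2.6  5.6]
pep:0.049 tool delta [ 0.0009 -0.0015  0.0021]
bay0:0.209 tool delta [ 0.1366 -0.4073 -0.1585]
```

>>> servo_tool --moves '[[[0, 0, 0], [0, 0, -0.01], 30], [[0, 0, 0], [0, 0, -0.025], 30], [[0, 0, 0], [0, 0, -0.035], 30], [[0, 0, 0], [0, 0, -0.035], 30], [[0, 0, 0], [0, 0, -0.035], 30], [[0, 0, 0], [0.005, -0.015, -0.015], 30], [[0, 0, 0], [0.008, -0.025, -0.005], 30], [[0, 0, 0], [0.011, -0.032, 0], 30], [[0, 0, 0], [0.011, -0.032, 0], 30], [[0, 0, 0], [0.011, -0.032, 0], 30], [[0, 0, 0], [0.011, -0.032, 0], 30], [[0, 0, 0], [0.011, -0.032, 0], 30]]'

```text
time: 29.35
ee_pos: [0.538, 0.0133, 0.2086]
tcp_rot: [-180.0, -0.0, 170.1]
wrist_force: [0.7, -0.3, -2.3]
opening: 0.044
grasp_force: 41.2
```

>>> servo_tool --moves '[[[0, 0, 0], [0.011, -0.032, 0], 30], [[0, 0, 0], [0.011, -0.032, 0], 30], [[0, 0, 0], [0.01, -0.032, 0], 30], [[0, 0, 0], [0.01, -0.032, 0], 30], [[0, 0, 0], [0.01, -0.032, 0], 30], [[0, 0, 0], [0.008, -0.023, 0], 30], [[0, 0, 0], [0.005, -0.016, 0], 30], [[0, 0, 0], [0.003, -0.008, 0], 30], [[0, 0, 0], [0, 0, 0], 30], [[0, 0, 0], [0, 0, 0], 30], [[0, 0, 0], [0, 0, 0], 30]]'

```text
time: 30.45
ee_pos: [0.4372, -0.1767, 0.2092]
tcp_rot: [180.0, -0.0, 170.1]
wrist_force: [-0.8, -0.2, -1.7]
opening: 0.0441
grasp_force: 41.2
```

```bash
python3 go.py bay0:0.0515
```

```text
t 30.4 pos [ 0.4372 -0.1767  0.2092] rot [180.   -0.  170.1] open 0.0441 grip 41.2 wf [-0.8 -0.2 -1.7]
bay0:0.0515 tool delta [ 0.0003 -0.001   0.1577]
```

>>> servo_tool --moves '[[[0, 0, 0], [0, 0, 0.015], 30], [[0, 0, 0], [0, -0.001, 0.025], 30], [[0, 0, 0], [0, 0, 0.03], 30], [[0, 0, 0], [0, 0, 0.03], 30], [[0, 0, 0], [0, 0, 0.02], 30], [[0, 0, 0], [0, 0, 0.015], 30], [[0, 0, 0], [0, 0, 0.01], 30], [[0, 0, 0], [0, 0, 0.006], 30], [[0, 0, 0], [0, 0, 0.003], 30], [[0, 0, 0], [0, 0, 0.002], 30], [[0, 0, 0], [0, 0, 0], 30], [[0, 0, 0], [0, 0, 0], 30]]'

```text
time: 31.65
ee_pos: [0.4372, -0.1784, 0.0538]
tcp_rot: [-180.0, 0.0, 170.1]
wrist_force: [-0.2, 0.2, -1.8]
opening: 0.0439
grasp_force: 41.2
```

```bash
python3 go.py bay0:0.0515
```

```text
t 31.6 pos [ 0.4372 -0.1784  0.0538] rot [-180.     0.   170.1] open 0.0439 grip 41.2 wf [-0.2  0.2 -1.8]
bay0:0.0515 tool delta [0.0006 0.0008 0.0023]
```

>>> servo_tool --moves '[[[0, 0, 0], [0, 0, 0.001], 30], [[0, 0, 0], [0, 0, 0.001], 30], [[0, 0, 0], [0, 0, 0.001], 30], [[0, 0, 0], [0, 0, 0], 30], [[0, 0, 0], [0, 0, 0], 60], [[0, 0, 0], [0, 0, 0], 85], [[0, 0, 0], [0, 0, 0], 85], [[0, 0, 0], [0, 0, 0], 85], [[0, 0, 0], [0, 0, -0.015], 100], [[0, 0, 0], [0, 0, -0.03], 100], [[0, 0, 0], [0, 0, -0.045], 100], [[0, 0, 0], [0, 0, -0.045], 100]]'

```text
time: 32.85
ee_pos: [0.4364, -0.1781, 0.1876]
tcp_rot: [180.0, -0.0, 170.1]
wrist_force: [0.5, -0.4, 0.6]
opening: 0.0855
grasp_force: 0.0
```

>>> servo_tool --moves '[[[0, 0, 0], [0, 0.015, -0.02], 100], [[0, 0, 0], [0, 0.03, -0.02], 100], [[0, 0, 0], [0, 0.035, 0], 100], [[0, 0, 0], [0, 0.035, 0], 100], [[0, 0, 0], [0, 0.02, 0], 100], [[0, 0, 0], [0, 0, 0], 100], [[0, 0, 0], [0, 0, 0], 100], [[0, 0, 0], [0, 0, 0], 100]]'

```text
time: 33.65
ee_pos: [0.46, -0.046, 0.2257]
tcp_rot: [-180.0, 0.0, 170.0]
wrist_force: [-0.2, -0.8, 1.1]
opening: 0.0854
grasp_force: 0.0
```

```bash
for a in ".437 -.178 .0225" ".508 -.189 .0235" ".579 -.201 .022" ".651 -.213 .021"; do python3 chk.py $a x; done; python3 go.py; python3 -c "
from h import *
im,d=camera('side'); cv2.imwrite('pics/f1.png',cv2.resize(im[130:350,200:460,::-1],None,fx=2.5,fy=2.5))"
```

```text
side [ 0.4366 -0.1814] caddy xy [-0.1075 -0.0038] top 0.1137
scene [ 0.4358 -0.1782] caddy xy [-0.1088 -0.0008] top 0.1111
side [ 0.5084 -0.1882] caddy xy [-0.0355  0.0011] top 0.1098
scene [ 0.5059 -0.1889] caddy xy [-0.0379  0.    ] top 0.1064
side [ 0.5793 -0.2041] caddy xy [ 0.037  -0.0032] top 0.1079
scene [ 0.5782 -0.2014] caddy xy [ 0.0355 -0.0007] top 0.1043
side [ 0.6525 -0.2148] caddy xy [ 0.1109 -0.0019] top 0.0954
scene [ 0.6512 -0.2126] caddy xy [1.093e-01 1.000e-04] top 0.0931
t 34.0 pos [ 0.4601 -0.0456  0.2253] rot [-180.   -0.  170.] open 0.0852 grip 0.0 wf [-0.3  0.6  0.1]
```

View pics/f1.png

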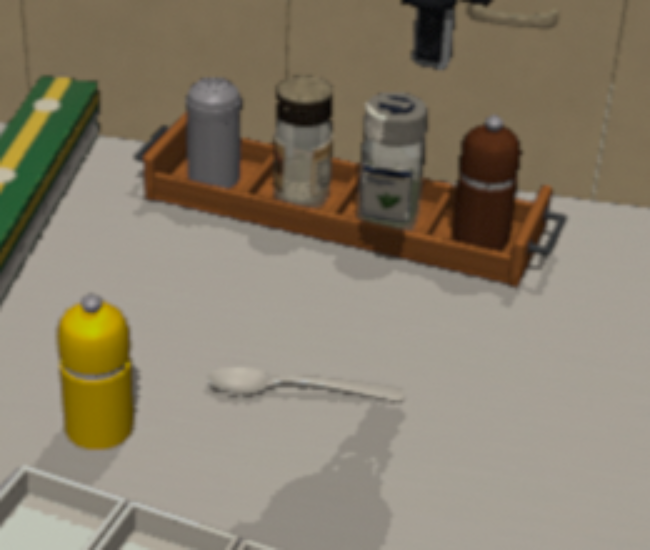

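All four stand upright in their bays: shaker far (213,135), cinnamon (304,140), herb (392,160), mill nearest (487,185). Each is within 4 mm of its bay centre and the arm is clear, so I'm handing in.

```bash
python3 -c "
from workcell import *
print(job_done())"
```

```text
the job is handed in; nothing more can be done
None
```

The job is handed in at about 34 s of the 99 s allowed: all four seasonings stand upright in the caddy in reverse order (mill nearest, then herb, cinnamon, and the shaker farthest), each measured within about 4 mm of its bay centre, though the hand-in call returned no verdict.

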